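Set the inspection camera boom to the red mark

TASK

Set out the small inspection camera on its boom stand: first wind the black clamp wheel anticlockwise (seen from above) by its red crank knob, about one full turn, up to its end stop, so that the boom is unclamped. Then take the boom's upright black grip so that the green lock button in its side is squeezed in, and draw the boom out until the pointer at the grip's foot stands within the red clip on the white scale. The boom springs back if let go, so finish while still holding the grip there, button squeezed, and do not disturb the dish, the bottle or the blue box.

Things in the scene. Friction and masses are not known exactly. Their poses are not given: they have to be found in the camera images.
- stand: White boom stand, fixed to the table. Origin on the table under the clamp wheel's axis; x points along the boom (the way it extends), z up. Base plate 170 x 150 x 16 mm, head block 80 x 62 mm up to z 153 mm; square outer tube 32 mm wide, centred at z 125 mm (top at 141), ending at x 141 mm. White scale: a strip 22 mm wide beside the boom at y +44 mm, from x 65 to 365 mm, top at z 124 mm, a tick every 10 mm (long tick every 50).
- wheel_axis (a point): Point on the vertical axis of the clamp wheel, 205 mm above the table. The wheel is a black disc 110 mm across, its top at z 175 mm, on top of the stand's head; hub 30 mm across up to z 183 mm.
- crank_knob (a point): Centre of the red crank knob: an upright cylinder 19 mm across from z 177 to 223 mm standing on the wheel, 42 mm from its axis; this point is at z 205 mm. The knob spins freely on its own pin, so a hand can hold it without turning while leading it round in a circle.
- wheel (a joint): Clamp wheel angle in rad, 0 to 6.8, grows anticlockwise seen from above (about stand's +z); starts anywhere in 0 to 0.5 and 6.8 is the end stop, fully open. The crank knob stands at the angle of this value from the stand's x axis. It turns stiffly (about 3 N at the knob) and stays where it is left. The boom is clamped until the wheel is past about 6.1.
- boom (a joint): Extension of the boom in m: 0 fully in, 0.16 fully out. A spring pulls it in with about 3 N at 0 rising to 6 N at 0.16, so it runs back if let go. At 0 it is locked until the green button is squeezed in by about 5 mm or more; further out the lock does not catch.
- grip: Upright black grip block on the moving boom, 36 mm along the boom (x), 26 mm wide (y), 75 mm tall. Origin at the centre of its foot, at z 135 mm above the table; x along the boom, z up. Under it runs the 20 mm square inner tube; a grey camera 40 mm across hangs from the tube 42 mm ahead of the grip.
- grip_centre (a point): Point in the middle of the grip block, 50 mm above its foot (185 mm above the table), at the button's height: with jaws closing along the grip's y here, one finger squeezes the button.
- button_face (a point): Centre of the outer face of the green lock button, on the grip's +y side, 7 mm proud of the side when free; the face is 16 mm along x and 24 mm tall, 185 mm above the table.
- button (a joint): Lock button travel in m: 0 free, grows as it is squeezed in towards the grip's -y; flush with the grip's side at 0.007. Spring of about 2 N at first, 6.5 N at flush.
- pointer (a point): Tip of the thin black pointer needle that stands out 46 mm from the grip's centre line along its +y, over the scale, moving with the grip; its x along the boom is that of the grip's centre. 136 mm above the table.
- mark_line (a point): Centre of the red clip's top on the scale, 126 mm above the table: a red band 10 mm wide along the boom, fixed. Its x axis points along the boom. It starts 70 to 130 mm ahead of the pointer.
- dish: Bystander: closed glass culture dish 90 mm across, 15 mm high, on the table under the boom. Origin at the centre of its underside.
- bottle: Bystander: amber bottle 60 mm across, 110 mm tall. Origin at the centre of its underside.
- tipbox: Bystander: blue box 115 x 80 x 55 mm. Origin at the centre of its underside.

How it is judged (in metres and radians):
On the way, in this order (a step that is already met when the one before it is completed fails the run):
1. the clamp wheel is wound to its end stop with the boom still in (value of joint wheel above 6.5 rad and value of joint boom below 0.008 m), for 0.1 s.
2. the lock button is squeezed in by the fingers (value of joint button above 0.0045 m and contact force between the fingers and grip above 2 N), for 0.1 s.
At the end, for the whole second after the job is handed in: The clamp wheel is open at its stop (past 6.5 rad), and the fingers still hold the grip with the button squeezed in (over 4.5 mm, fingers pressing the grip with over 2 N), the boom still (under 10 mm/s), its pointer within 5 mm of the centre of the red clip along the scale (all of step 2 and value of joint wheel above 6.5 rad and x of pointer in the frame of mark_line between -0.005 and 0.005 m and velocity of joint boom between -0.01 and 0.01 m/s); the arm keeps its last pose, push and grip.
It fails at once if the dish is pushed more than 20 mm (distance of dish from where it was at the start of the episode above 0.02 m).
It fails at once if the bottle is pushed more than 20 mm (distance of bottle from where it was at the start of the episode above 0.02 m).
It fails at once if the blue box is pushed more than 20 mm (distance of tipbox from where it was at the start of the episode above 0.02 m).
It also fails if it takes over 61 s, if anything falls off the work surface, if the arm or the gripper's body presses on something with over 40 N, if the wrist force passes 120 N, or if a joint passes its speed limit or range.

ROBOT

A 7-joint arm with a two-finger parallel gripper is mounted at the origin on the work surface. World frame = base frame: x ahead of the robot, y to its left, z up, the work surface at z = 0. Lengths are in mm, angles in rad, forces in N, time in s.
With the tool pointing down it reaches from about 400 to 875 mm from the base axis. Payload 4.4 kg.
Tool frame: the origin (TCP) lies at the very end of the fingers, on their centre line; the grasp point (between the pads) lies 19 mm behind it; z points along the fingers, y is the direction in which the jaws open and shut (so a half turn about z gives the same grasp; the last joint's range is limited). The gripper opens to 85 mm and grips with 20 to 120 N. Pads are 22 mm wide; open, the fingers measure 114 mm over their backs; the gripper's body (76 mm by 85 mm) begins 54 mm behind the grasp point. The pads swing forward as they close: fully open they stand 13 mm farther back than shut.
Start: joints at [-1.367, 0.628, 0.038, 1.517, -0.027, 0.996, -0.02], TCP at [173.225, 626.507, 231.313] pointing down, gripper open.
Joint ranges: [-3.06, 3.06], [-0.37, 2.12], [-1.25, 1.32], [0.18, 2.47], [-1.1, 4.24], [0.23, 1.98], [-2.94, 2.94]. Speed limits (rad/s): [2.57, 2.57, 3.14, 3.14, 3.14, 3.14, 3.14].

INTERFACE

Orientations are given as [roll, pitch, yaw] about the fixed x, y, z axes, in that order (R = Rz(yaw) Ry(pitch) Rx(roll)).
In Python, from cell import read_state, get_image, calibration, finish_job gives the robot as it stands. The module is installed in compiled form; this text tells all that it offers.
- The arm moves only by the tool apply_moves, never from a script. Its argument "increments" is a list of rows, each an object of numbers: "tx", "ty", "tz": the shift along the world's x, y, z in m; "rx", "ry", "rz": the turn, a rotation vector about the world's x, y, z in units of 5 degrees (1.0 is 5 degrees); "claw": the finger opening in m, from 0 to 0.0854. In form: [{"tx": .., "ty": .., "tz": .., "rx": .., "ry": .., "rz": .., "claw": ..}, ...]. A call has 1 to 12 rows; each row is the pose to reach, as a shift and turn from the pose commanded when the call began; what a row does not reach only later rows make up. A row lasts 1/10 s, in which the tool goes at most 50 mm and 8.59 degrees, less where a joint would pass 70% of its speed; a pose out of reach is approached as far as the arm can. A call with a gripper value outside its range is refused whole. The fingers move at their own pace and stop on an object; the grip force is fixed at half the most. Time passes only in rows, so rows that repeat a pose let the fingers close. It gives the time, the measured TCP pose, the force and the opening at its end, in the units of the state.
- read_state(): the state, without advancing time (a new reading comes with each control period).
- get_image(name): name is "side" or "top" or "wrist"; returns the picture (400x640x3 uint8, red, green, blue); there is no depth.
- calibration(name): a dict with "camera_matrix" (3x3 intrinsics, pixels), "origin" and "attitude" of the camera in the world. Camera axes: x right, y up, looking along -z (the intrinsics and any distortion apply to the point x, -y, -z); pixel columns grow to the right and rows downward; lengths in mm; the calibration is good to about 2 mm. The wrist camera is an equidistant fisheye: a pixel r from the principal point sees the ray r / f radians off the axis. A picture is of the moment at which its call begins: read the wrist's pose just before it. calibration takes no time and is no camera call; for the wrist camera it gives the pose at the moment of the call.
- finish_job(): hands the job in, once; it reports no verdict.
The state is a dict: "clock": time; "qpos": joint angles; "qd": joint speeds; "tau": joint torques, N m; "eef_pos": TCP position; "tool_rot": TCP orientation; "force": force on the tool from outside, world axes, zero at the start; "torque": the same for the moment, N m; "width": finger opening in mm.
Only numpy, scipy, OpenCV 4.12 (cv2) and the standard library are available. Lean on these libraries where they do the work, as an engineer would, in place of code of your own. Each camera call takes 0.05 s, during which the arm holds its last target. There are 200 camera calls.

## Working session

There is one attempt and no reset: what is moved stays moved. The work goes in short steps, Python scripts to look and compute and a tool call to move; the robot and the scene stay as the last step left them, time stands still between calls to the robot, and variables do not carry over. Pictures are saved under pics/ and viewed, about 8 in all and at most 12, crops included, and the job is handed in when it is done.

Besides the shell and the picture viewer there is one more tool, called after ">>>" as name(argument=value, ...), one argument or row to a line, values as JSON. apply_moves: Moves the arm, as the interface text tells. Its arguments: {"type":"object","properties":{"increments":{"type":"array"}},"required":["increments"]}

```bash
mkdir -p pics; python3 - <<'E'
from cell import *
import cv2
s=read_state();print({k:s[k] for k in('clock','eef_pos','tool_rot','force','width')})
for n in('side','top','wrist'):
    c=calibration(n);print(n,c)
    cv2.imwrite(f'pics/{n}0.png',get_image(n)[:,:,::-1])
E
```

```text
{'clock': 0.0, 'eef_pos': array([173.04996891, 625.89319317, 230.40748272]), 'tool_rot': array([-3.13969352e+00, -7.86911089e-06,  2.87175722e+00]), 'force': array([-0.54498746, -0.43266467,  0.17146286]), 'width': 85.4523180517965}
side {'camera_matrix': array([[376.4730545 ,   0.        , 323.60598285],
       [  0.        , 376.4730545 , 192.35788135],
       [  0.        ,   0.        ,   1.        ]]), 'origin': array([ 314.27205573, -330.22167802,  620.31916133]), 'attitude': array([ 0.73743065,  0.01801535, -0.65088022])}
top {'camera_matrix': array([[478.46763012,   0.        , 313.32396465],
       [  0.        , 478.46763012, 202.57285074],
       [  0.        ,   0.        ,   1.        ]]), 'origin': array([549.52205293,  56.46866108, 977.50677764]), 'attitude': array([ 0.05369165, -0.01885748, -1.54945451])}
wrist {'camera_matrix': array([[309.70691629,   0.        , 324.58907204],
       [  0.        , 309.70691629, 197.15863017],
       [  0.        ,   0.        ,   1.        ]]), 'origin': array([ 96.9948077 , 648.24702423, 373.1005944 ]), 'attitude': array([-3.13975806e-01,  7.13349216e-04,  1.30073934e+00])}
```

View pics/top0.png

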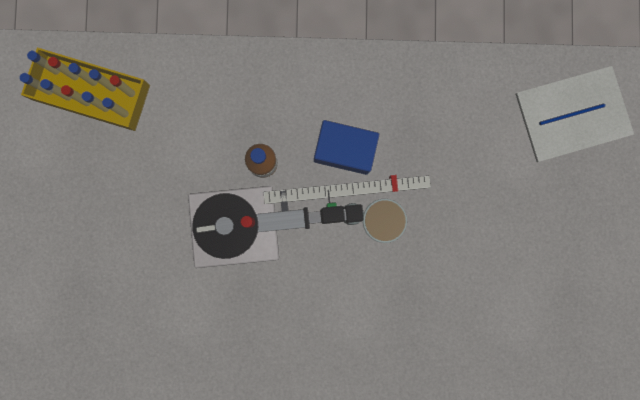

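View pics/side0.png

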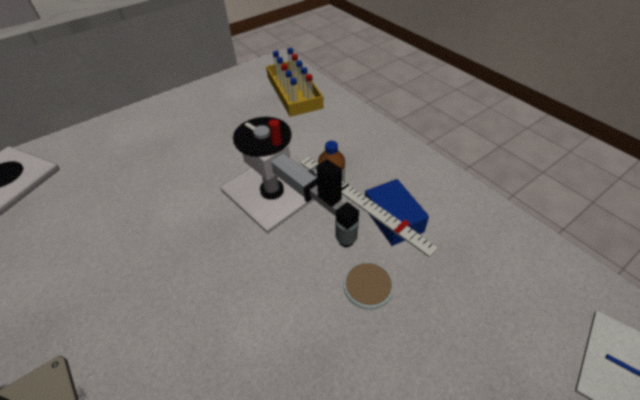

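```bash
python3 - <<'E'
import cv2
a=cv2.imread('pics/top0.png')[165:275,185:265];b=cv2.imread('pics/top0.png')[165:245,265:435]
cv2.imwrite('pics/c1.png',cv2.resize(cv2.imread('pics/top0.png')[170:270,185:345],None,fx=5,fy=5,interpolation=cv2.INTER_CUBIC))
cv2.imwrite('pics/c2.png',cv2.resize(cv2.imread('pics/top0.png')[165:245,300:435],None,fx=5.9,fy=5.9,interpolation=cv2.INTER_CUBIC))
E
```

```text
(no output)
```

View pics/c1.png

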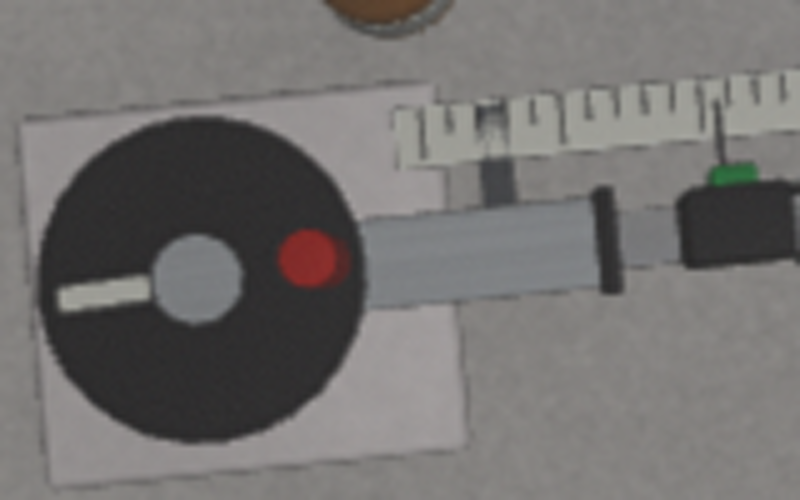

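View pics/c2.png

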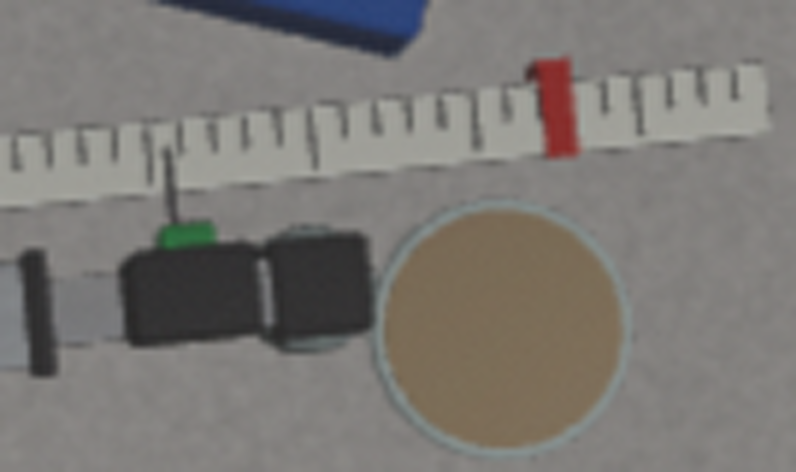

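```bash
cat > h.py <<'E'
import numpy as np
from cell import *
from scipy.spatial.transform import Rotation as R
def ray(n,u,v,z,c=None):
    c=c or calibration(n);K=np.array(c['camera_matrix'])
    d=np.array([(u-K[0,2])/K[0,0],-(v-K[1,2])/K[1,1],-1])
    d=R.from_euler('xyz',c['attitude']).as_matrix()@d;o=np.array(c['origin'])
    return (o+d*(z-o[2])/d[2]).round(1)
E
python3 - <<'E'
from h import *
f=lambda X,Y,s,ox,oy,z:ray('top',(X+.5)/s-.5+ox,(Y+.5)/s-.5+oy,z)
for n,X,Y,z in(('disc',203,279,175),('hub',198,280,183),('knob',308,258,223),('plate TL',22,120,16),('plate BL',52,487,16),('plate BR',467,445,16)):print(n,f(X,Y,5,185,170,z))
for n,X,Y,z in(('ptr',165,148,136),('needlebase',175,222,136),('gTL',125,258,210),('gTR',262,245,210),('gBR',265,332,210),('gBL',133,345,210),('btn top',187,236,197),('clip top',554,60,126),('clip bot',563,156,126),('scale e1',766,62,124),('scale e2',769,130,124),('dish',502,328,15),('camR',368,285,150)):print(n,f(X,Y,5.9,300,165,z))
for n,u,v,z in (('bottle cap',258,156,110),('bottle',261,160,60),('box',348,147,50)):print(n,ray('top',u,v,z))
E
```

```text
disc [551.5 188.6 175. ]
hub [551.1 188.9 183. ]
knob [558.7 148.  223. ]
plate TL [614.  289.1  16. ]
plate BL [468. 272.  16.]
plate BR [488.  107.6  16. ]
ptr [618.4  16.9 136. ]
needlebase [596.3  13.5 136. ]
gTL [582.1  30.7 210. ]
gTR [586.5  -6.6 210. ]
gBR [562.8  -7.8 210. ]
gBL [558.5  28.1 210. ]
btn top [589.1  13.2 197. ]
clip top [ 648.8 -101.3  126. ]
clip bot [ 619.6 -104.4  126. ]
scale e1 [ 649.9 -166.6  124. ]
scale e2 [ 629.1 -167.7  124. ]
dish [ 569.3 -105.2   15. ]
camR [578.3 -42.9 150. ]
bottle cap [679.2 143.7 110. ]
bottle [679.  142.7  60. ]
box [710.1 -25.5  50. ]
```

The top view gives the stand axis at about (551, 189), with the boom pointing at −83.2° in the world. The knob is at (559, 148), the wheel at about 0.06 rad, and the grip centre at (572.5, 11). The clip is about 121 mm ahead of the pointer. I'll move above the knob with the jaws across the boom.

>>> apply_moves(
  increments=[
    {"tz": 0.05},
    {"tx": 0.3855,"ty": -0.4785,"tz": 0.06,"rz": -13.54,"claw": 0.0854},
    {"tx": 0.3855,"ty": -0.4785,"tz": 0.06,"rz": -13.54},
    {"tx": 0.3855,"ty": -0.4785,"tz": 0.06,"rz": -13.54},
    {"tx": 0.3855,"ty": -0.4785,"tz": 0.06,"rz": -13.54},
    {"tx": 0.3855,"ty": -0.4785,"tz": 0.06,"rz": -13.54},
    {"tx": 0.3855,"ty": -0.4785,"tz": 0.06,"rz": -13.54},
    {"tx": 0.3855,"ty": -0.4785,"tz": 0.06,"rz": -13.54},
    {"tx": 0.3855,"ty": -0.4785,"tz": 0.06,"rz": -13.54},
    {"tx": 0.3855,"ty": -0.4785,"tz": 0.06,"rz": -13.54},
    {"tx": 0.3855,"ty": -0.4785,"tz": 0.06,"rz": -13.54},
    {"tx": 0.3855,"ty": -0.4785,"tz": 0.06,"rz": -13.54},
  ],
)

```text
$.increments[0]: bad value
```

>>> apply_moves(
  increments=[
    {"tx": 0,"ty": 0,"tz": 0.05,"rx": 0,"ry": 0,"rz": 0,"claw": 0.085},
    {"tx": 0.3855,"ty": -0.4785,"tz": 0.06,"rx": 0,"ry": 0,"rz": -13.54,"claw": 0.085},
    {"tx": 0.3855,"ty": -0.4785,"tz": 0.06,"rx": 0,"ry": 0,"rz": -13.54,"claw": 0.085},
    {"tx": 0.3855,"ty": -0.4785,"tz": 0.06,"rx": 0,"ry": 0,"rz": -13.54,"claw": 0.085},
    {"tx": 0.3855,"ty": -0.4785,"tz": 0.06,"rx": 0,"ry": 0,"rz": -13.54,"claw": 0.085},
    {"tx": 0.3855,"ty": -0.4785,"tz": 0.06,"rx": 0,"ry": 0,"rz": -13.54,"claw": 0.085},
    {"tx": 0.3855,"ty": -0.4785,"tz": 0.06,"rx": 0,"ry": 0,"rz": -13.54,"claw": 0.085},
    {"tx": 0.3855,"ty": -0.4785,"tz": 0.06,"rx": 0,"ry": 0,"rz": -13.54,"claw": 0.085},
    {"tx": 0.3855,"ty": -0.4785,"tz": 0.06,"rx": 0,"ry": 0,"rz": -13.54,"claw": 0.085},
    {"tx": 0.3855,"ty": -0.4785,"tz": 0.06,"rx": 0,"ry": 0,"rz": -13.54,"claw": 0.085},
    {"tx": 0.3855,"ty": -0.4785,"tz": 0.06,"rx": 0,"ry": 0,"rz": -13.54,"claw": 0.085},
    {"tx": 0.3855,"ty": -0.4785,"tz": 0.06,"rx": 0,"ry": 0,"rz": -13.54,"claw": 0.085},
  ],
)

```text
clock: 1.35
eef_pos: [519.0, 196.8, 290.2]
tool_rot: [-3.141, -0.0, 1.691]
force: [0.8, 1.4, -0.9]
width: 85.1
```

>>> apply_moves(
  increments=[
    {"tx": 0,"ty": 0,"tz": 0,"rx": 0,"ry": 0,"rz": 0,"claw": 0.085},
    {"tx": 0,"ty": 0,"tz": 0,"rx": 0,"ry": 0,"rz": 0,"claw": 0.085},
    {"tx": 0,"ty": 0,"tz": 0,"rx": 0,"ry": 0,"rz": 0,"claw": 0.085},
  ],
)

```text
clock: 1.65
eef_pos: [517.4, 199.5, 289.9]
tool_rot: [-3.14, -0.001, 1.692]
force: [0.3, 1.1, -0.3]
width: 85.0
```

>>> apply_moves(
  increments=[
    {"tx": 0.0414,"ty": -0.052,"tz": 0,"rx": 0,"ry": 0,"rz": 0,"claw": 0.085},
    {"tx": 0.0414,"ty": -0.052,"tz": 0,"rx": 0,"ry": 0,"rz": 0,"claw": 0.085},
    {"tx": 0.0414,"ty": -0.052,"tz": -0.03,"rx": 0,"ry": 0,"rz": 0,"claw": 0.085},
    {"tx": 0.0414,"ty": -0.052,"tz": -0.03,"rx": 0,"ry": 0,"rz": 0,"claw": 0.085},
    {"tx": 0.0414,"ty": -0.052,"tz": -0.03,"rx": 0,"ry": 0,"rz": 0,"claw": 0.085},
  ],
)

```text
clock: 2.15
eef_pos: [558.6, 147.8, 260.1]
tool_rot: [-3.14, -0.001, 1.693]
force: [-0.7, -0.5, 0.0]
width: 85.1
```

```bash
python3 - <<'E'
from h import *
import cv2
a=get_image('side')[70:270,150:450,::-1];w=get_image('wrist')[:,:,::-1]
a=cv2.resize(a,(600,400));w=cv2.resize(w[100:,120:520],(400,300))
cv2.imwrite('pics/w1.png',w)
cv2.imwrite('pics/s1.png',a)
E
```

```text
(no output)
```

View pics/w1.png

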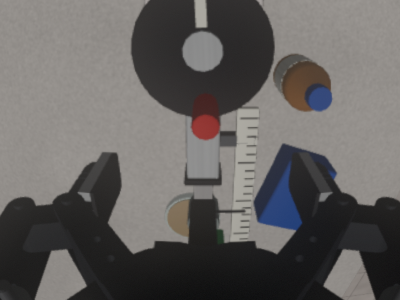

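The wrist view shows the red knob at about (206, 127), midway between the fingertips (about 100 and 305). I'll descend and close.

>>> apply_moves(
  increments=[
    {"tx": 0,"ty": 0,"tz": -0.036,"rx": 0,"ry": 0,"rz": 0,"claw": 0.085},
    {"tx": 0,"ty": 0,"tz": -0.072,"rx": 0,"ry": 0,"rz": 0,"claw": 0.085},
    {"tx": 0,"ty": 0,"tz": -0.072,"rx": 0,"ry": 0,"rz": 0,"claw": 0.085},
    {"tx": 0,"ty": 0,"tz": -0.072,"rx": 0,"ry": 0,"rz": 0,"claw": 0.01},
    {"tx": 0,"ty": 0,"tz": -0.072,"rx": 0,"ry": 0,"rz": 0,"claw": 0.01},
    {"tx": 0,"ty": 0,"tz": -0.072,"rx": 0,"ry": 0,"rz": 0,"claw": 0.01},
    {"tx": 0,"ty": 0,"tz": -0.072,"rx": 0,"ry": 0,"rz": 0,"claw": 0.01},
    {"tx": 0,"ty": 0,"tz": -0.072,"rx": 0,"ry": 0,"rz": 0,"claw": 0.01},
    {"tx": 0,"ty": 0,"tz": -0.072,"rx": 0,"ry": 0,"rz": 0,"claw": 0.01},
    {"tx": 0,"ty": 0,"tz": -0.072,"rx": 0,"ry": 0,"rz": 0,"claw": 0.01},
  ],
)

```text
clock: 3.25
eef_pos: [560.1, 146.4, 189.5]
tool_rot: [3.14, -0.001, 1.69]
force: [-0.1, 0.2, 5.3]
width: 17.8
```

```bash
python3 - <<'E'
import numpy as np
a0=np.radians(-83.2)+.06
c=lambda t:42e-3*np.array([np.cos(a0+t),np.sin(a0+t)])
for b in (0,132,264):
  print(b,[tuple((c(np.radians(d))-c(np.radians(b))).round(4).tolist()) for d in range(b+11,b+133,11)])
E
```

```text
0 [(0.0077, 0.0022), (0.0149, 0.0058), (0.0213, 0.0107), (0.0266, 0.0168), (0.0307, 0.0237), (0.0333, 0.0313), (0.0345, 0.0393), (0.0341, 0.0473), (0.0322, 0.0552), (0.0288, 0.0625), (0.0241, 0.069), (0.0183, 0.0745)]
132 [(-0.0068, 0.0043), (-0.0143, 0.0072), (-0.0222, 0.0087), (-0.0303, 0.0085), (-0.0382, 0.0069), (-0.0456, 0.0038), (-0.0523, -0.0007), (-0.058, -0.0063), (-0.0625, -0.013), (-0.0657, -0.0204), (-0.0674, -0.0283), (-0.0676, -0.0363)]
264 [(0.0014, -0.0079), (0.0042, -0.0155), (0.0084, -0.0223), (0.0139, -0.0282), (0.0204, -0.033), (0.0277, -0.0364), (0.0355, -0.0384), (0.0435, -0.0389), (0.0515, -0.0378), (0.0591, -0.0352), (0.0661, -0.0312), (0.0722, -0.0259)]
```

>>> apply_moves(
  increments=[
    {"tx": 0.0077,"ty": 0.0022,"tz": 0,"rx": 0,"ry": 0,"rz": 0,"claw": 0.01},
    {"tx": 0.0149,"ty": 0.0058,"tz": 0,"rx": 0,"ry": 0,"rz": 0,"claw": 0.01},
    {"tx": 0.0213,"ty": 0.0107,"tz": 0,"rx": 0,"ry": 0,"rz": 0,"claw": 0.01},
    {"tx": 0.0266,"ty": 0.0168,"tz": 0,"rx": 0,"ry": 0,"rz": 0,"claw": 0.01},
    {"tx": 0.0307,"ty": 0.0237,"tz": 0,"rx": 0,"ry": 0,"rz": 0,"claw": 0.01},
    {"tx": 0.0333,"ty": 0.0313,"tz": 0,"rx": 0,"ry": 0,"rz": 0,"claw": 0.01},
  ],
)

```text
clock: 3.85
eef_pos: [593.2, 176.0, 189.5]
tool_rot: [-3.142, 0.001, 1.689]
force: [-3.0, -4.3, 6.5]
width: 17.2
```

```bash
python3 - <<'E'
import numpy as np
a0=np.radians(-83.2)+.06
c=lambda t:42e-3*np.array([np.cos(a0+t),np.sin(a0+t)])
for b in (66,198,330):
  print(b,[tuple((c(np.radians(d))-c(np.radians(b))).round(4).tolist()) for d in range(b+11,b+133,11)])
E
```

```text
66 [(0.0012, 0.008), (0.0008, 0.016), (-0.0011, 0.0238), (-0.0045, 0.0311), (-0.0092, 0.0377), (-0.0151, 0.0432), (-0.0219, 0.0475), (-0.0294, 0.0504), (-0.0373, 0.0518), (-0.0454, 0.0517), (-0.0532, 0.0501), (-0.0607, 0.047)]
198 [(-0.0067, -0.0045), (-0.0124, -0.0101), (-0.0169, -0.0168), (-0.0201, -0.0242), (-0.0218, -0.0321), (-0.022, -0.0401), (-0.0207, -0.048), (-0.0178, -0.0556), (-0.0136, -0.0624), (-0.0081, -0.0683), (-0.0016, -0.0731), (0.0057, -0.0765)]
330 [(0.0078, -0.002), (0.0158, -0.0024), (0.0238, -0.0014), (0.0314, 0.0012), (0.0384, 0.0052), (0.0445, 0.0105), (0.0495, 0.0168), (0.0532, 0.024), (0.0555, 0.0317), (0.0562, 0.0397), (0.0554, 0.0477), (0.0531, 0.0554)]
```

>>> apply_moves(
  increments=[
    {"tx": 0.0012,"ty": 0.008,"tz": 0,"rx": 0,"ry": 0,"rz": 0,"claw": 0.01},
    {"tx": 0.0008,"ty": 0.016,"tz": 0,"rx": 0,"ry": 0,"rz": 0,"claw": 0.01},
    {"tx": -0.0011,"ty": 0.0238,"tz": 0,"rx": 0,"ry": 0,"rz": 0,"claw": 0.01},
    {"tx": -0.0045,"ty": 0.0311,"tz": 0,"rx": 0,"ry": 0,"rz": 0,"claw": 0.01},
    {"tx": -0.0092,"ty": 0.0377,"tz": 0,"rx": 0,"ry": 0,"rz": 0,"claw": 0.01},
    {"tx": -0.0151,"ty": 0.0432,"tz": 0,"rx": 0,"ry": 0,"rz": 0,"claw": 0.01},
    {"tx": -0.0219,"ty": 0.0475,"tz": 0,"rx": 0,"ry": 0,"rz": 0,"claw": 0.01},
    {"tx": -0.0294,"ty": 0.0504,"tz": 0,"rx": 0,"ry": 0,"rz": 0,"claw": 0.01},
    {"tx": -0.0373,"ty": 0.0518,"tz": 0,"rx": 0,"ry": 0,"rz": 0,"claw": 0.01},
    {"tx": -0.0454,"ty": 0.0517,"tz": 0,"rx": 0,"ry": 0,"rz": 0,"claw": 0.01},
    {"tx": -0.0532,"ty": 0.0501,"tz": 0,"rx": 0,"ry": 0,"rz": 0,"claw": 0.01},
    {"tx": -0.0607,"ty": 0.047,"tz": 0,"rx": 0,"ry": 0,"rz": 0,"claw": 0.01},
  ],
)

```text
clock: 5.05
eef_pos: [534.0, 225.5, 189.5]
tool_rot: [3.136, -0.001, 1.69]
force: [5.5, -1.1, 4.6]
width: 17.2
```

>>> apply_moves(
  increments=[
    {"tx": -0.0067,"ty": -0.0045,"tz": 0,"rx": 0,"ry": 0,"rz": 0,"claw": 0.01},
    {"tx": -0.0124,"ty": -0.0101,"tz": 0,"rx": 0,"ry": 0,"rz": 0,"claw": 0.01},
    {"tx": -0.0169,"ty": -0.0168,"tz": 0,"rx": 0,"ry": 0,"rz": 0,"claw": 0.01},
    {"tx": -0.0201,"ty": -0.0242,"tz": 0,"rx": 0,"ry": 0,"rz": 0,"claw": 0.01},
    {"tx": -0.0218,"ty": -0.0321,"tz": 0,"rx": 0,"ry": 0,"rz": 0,"claw": 0.01},
    {"tx": -0.022,"ty": -0.0401,"tz": 0,"rx": 0,"ry": 0,"rz": 0,"claw": 0.01},
    {"tx": -0.0207,"ty": -0.048,"tz": 0,"rx": 0,"ry": 0,"rz": 0,"claw": 0.01},
    {"tx": -0.0178,"ty": -0.0556,"tz": 0,"rx": 0,"ry": 0,"rz": 0,"claw": 0.01},
    {"tx": -0.0136,"ty": -0.0624,"tz": 0,"rx": 0,"ry": 0,"rz": 0,"claw": 0.01},
    {"tx": -0.0081,"ty": -0.0683,"tz": 0,"rx": 0,"ry": 0,"rz": 0,"claw": 0.01},
    {"tx": -0.0016,"ty": -0.0731,"tz": 0,"rx": 0,"ry": 0,"rz": 0,"claw": 0.01},
    {"tx": 0.0057,"ty": -0.0765,"tz": 0,"rx": 0,"ry": 0,"rz": 0,"claw": 0.01},
  ],
)

```text
clock: 6.25
eef_pos: [536.4, 149.1, 189.4]
tool_rot: [-3.139, -0.003, 1.691]
force: [-4.1, -0.4, 12.1]
width: 17.5
```

>>> apply_moves(
  increments=[
    {"tx": 0.0078,"ty": -0.002,"tz": 0,"rx": 0,"ry": 0,"rz": 0,"claw": 0.01},
    {"tx": 0.0158,"ty": -0.0024,"tz": 0,"rx": 0,"ry": 0,"rz": 0,"claw": 0.01},
    {"tx": 0.0238,"ty": -0.0014,"tz": 0,"rx": 0,"ry": 0,"rz": 0,"claw": 0.01},
    {"tx": 0.0314,"ty": 0.0012,"tz": 0,"rx": 0,"ry": 0,"rz": 0,"claw": 0.01},
    {"tx": 0.0384,"ty": 0.0052,"tz": 0,"rx": 0,"ry": 0,"rz": 0,"claw": 0.01},
    {"tx": 0.0392,"ty": 0.0058,"tz": 0,"rx": 0,"ry": 0,"rz": 0,"claw": 0.01},
    {"tx": 0.0392,"ty": 0.0058,"tz": 0,"rx": 0,"ry": 0,"rz": 0,"claw": 0.01},
    {"tx": 0.0392,"ty": 0.0058,"tz": 0,"rx": 0,"ry": 0,"rz": 0,"claw": 0.01},
  ],
)

```text
clock: 7.05
eef_pos: [577.4, 153.8, 189.4]
tool_rot: [3.14, -0.0, 1.69]
force: [0.3, -1.0, 8.6]
width: 17.2
```

>>> apply_moves(
  increments=[
    {"tx": 0.0024,"ty": 0.0018,"tz": 0,"rx": 0,"ry": 0,"rz": 0,"claw": 0.01},
    {"tx": 0.0024,"ty": 0.0018,"tz": 0,"rx": 0,"ry": 0,"rz": 0,"claw": 0.01},
    {"tx": 0.0024,"ty": 0.0018,"tz": 0,"rx": 0,"ry": 0,"rz": 0,"claw": 0.01},
  ],
)

```text
clock: 7.35
eef_pos: [577.8, 154.1, 189.4]
tool_rot: [-3.138, 0.001, 1.689]
force: [-4.4, -5.1, 12.5]
width: 17.4
```

End stop reached: a 3 mm push moved it only 0.4 mm, with about 7 N of resistance. I'll release and rise.

>>> apply_moves(
  increments=[
    {"tx": 0,"ty": 0,"tz": 0,"rx": 0,"ry": 0,"rz": 0,"claw": 0.085},
    {"tx": 0,"ty": 0,"tz": 0,"rx": 0,"ry": 0,"rz": 0,"claw": 0.085},
    {"tx": 0,"ty": 0,"tz": 0,"rx": 0,"ry": 0,"rz": 0,"claw": 0.085},
    {"tx": 0,"ty": 0,"tz": 0,"rx": 0,"ry": 0,"rz": 0,"claw": 0.085},
    {"tx": 0,"ty": 0,"tz": 0,"rx": 0,"ry": 0,"rz": 0,"claw": 0.085},
    {"tx": 0,"ty": 0,"tz": 0.04,"rx": 0,"ry": 0,"rz": 0,"claw": 0.085},
    {"tx": 0,"ty": 0,"tz": 0.07,"rx": 0,"ry": 0,"rz": 0,"claw": 0.085},
    {"tx": 0,"ty": 0,"tz": 0.07,"rx": 0,"ry": 0,"rz": 0,"claw": 0.085},
    {"tx": 0,"ty": 0,"tz": 0.07,"rx": 0,"ry": 0,"rz": 0,"claw": 0.085},
  ],
)

```text
clock: 8.25
eef_pos: [579.7, 155.9, 258.7]
tool_rot: [3.141, -0.001, 1.69]
force: [-0.6, 1.0, -0.6]
width: 85.0
```

>>> apply_moves(
  increments=[
    {"tx": -0.0072,"ty": -0.1448,"tz": 0,"rx": 0,"ry": 0,"rz": 0,"claw": 0.085},
    {"tx": -0.0072,"ty": -0.1448,"tz": 0,"rx": 0,"ry": 0,"rz": 0,"claw": 0.085},
    {"tx": -0.0072,"ty": -0.1448,"tz": 0,"rx": 0,"ry": 0,"rz": 0,"claw": 0.085},
    {"tx": -0.0072,"ty": -0.1448,"tz": 0,"rx": 0,"ry": 0,"rz": 0,"claw": 0.085},
    {"tx": -0.0072,"ty": -0.1448,"tz": 0,"rx": 0,"ry": 0,"rz": 0,"claw": 0.085},
    {"tx": -0.0072,"ty": -0.1448,"tz": 0,"rx": 0,"ry": 0,"rz": 0,"claw": 0.085},
  ],
)

```text
clock: 8.85
eef_pos: [571.9, 12.6, 257.2]
tool_rot: [-3.14, -0.001, 1.692]
force: [0.4, -0.7, -0.1]
width: 84.8
```

```bash
python3 - <<'E'
from h import *
import cv2
print(read_state()['eef_pos'])
a=get_image('side')[70:270,150:450,::-1];w=get_image('wrist')[:,:,::-1];t=get_image('top')[:,:,::-1]
a=cv2.resize(a,(450,300));w=cv2.resize(w[100:,120:520],(400,300));t=cv2.resize(t[150:270,180:440],(650,300))
cv2.imwrite('pics/m2.png',np.vstack([np.hstack([w,a])[:,:800],np.hstack([t,np.zeros((300,150,3),np.uint8)])]))
E
```

```text
[571.91254769  12.61876979 257.24599814]
```

View pics/m2.png

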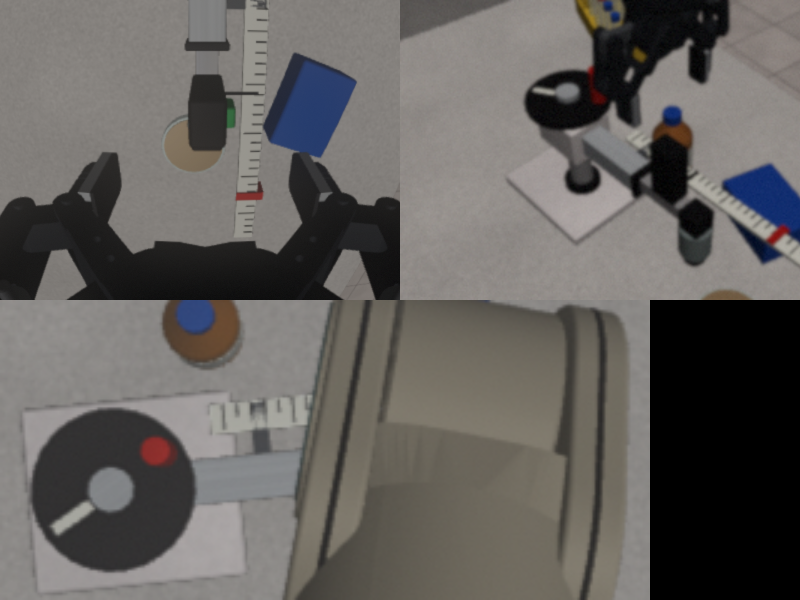

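Wheel knob stands at about 30° past one turn, so the wheel is open. The grip sits at about x = 207, midway between the fingertips (about 203) in the wrist view. I'll descend and grip.

>>> apply_moves(
  increments=[
    {"tx": 0.0006,"ty": -0.0015,"tz": -0.045,"rx": 0,"ry": 0,"rz": 0,"claw": 0.085},
    {"tx": 0.0006,"ty": -0.0015,"tz": -0.091,"rx": 0,"ry": 0,"rz": 0,"claw": 0.085},
    {"tx": 0.0006,"ty": -0.0015,"tz": -0.091,"rx": 0,"ry": 0,"rz": 0,"claw": 0.085},
    {"tx": 0.0006,"ty": -0.0015,"tz": -0.091,"rx": 0,"ry": 0,"rz": 0,"claw": 0.085},
    {"tx": 0.0006,"ty": -0.0015,"tz": -0.091,"rx": 0,"ry": 0,"rz": 0,"claw": 0.015},
    {"tx": 0.0006,"ty": -0.0015,"tz": -0.091,"rx": 0,"ry": 0,"rz": 0,"claw": 0.015},
    {"tx": 0.0006,"ty": -0.0015,"tz": -0.091,"rx": 0,"ry": 0,"rz": 0,"claw": 0.015},
    {"tx": 0.0006,"ty": -0.0015,"tz": -0.091,"rx": 0,"ry": 0,"rz": 0,"claw": 0.015},
    {"tx": 0.0006,"ty": -0.0015,"tz": -0.091,"rx": 0,"ry": 0,"rz": 0,"claw": 0.015},
    {"tx": 0.0006,"ty": -0.0015,"tz": -0.091,"rx": 0,"ry": 0,"rz": 0,"claw": 0.015},
  ],
)

```text
clock: 10.0
eef_pos: [574.3, 9.4, 169.2]
tool_rot: [3.138, -0.0, 1.69]
force: [-0.1, 0.8, 9.6]
width: 25.3
```

>>> apply_moves(
  increments=[
    {"tx": 0.0012,"ty": -0.0099,"tz": 0,"rx": 0,"ry": 0,"rz": 0,"claw": 0.015},
    {"tx": 0.0024,"ty": -0.0199,"tz": 0,"rx": 0,"ry": 0,"rz": 0,"claw": 0.015},
    {"tx": 0.0036,"ty": -0.0298,"tz": 0,"rx": 0,"ry": 0,"rz": 0,"claw": 0.015},
    {"tx": 0.0048,"ty": -0.0397,"tz": 0,"rx": 0,"ry": 0,"rz": 0,"claw": 0.015},
    {"tx": 0.006,"ty": -0.0497,"tz": 0,"rx": 0,"ry": 0,"rz": 0,"claw": 0.015},
    {"tx": 0.0071,"ty": -0.0596,"tz": 0,"rx": 0,"ry": 0,"rz": 0,"claw": 0.015},
    {"tx": 0.0083,"ty": -0.0695,"tz": 0,"rx": 0,"ry": 0,"rz": 0,"claw": 0.015},
    {"tx": 0.0095,"ty": -0.0794,"tz": 0,"rx": 0,"ry": 0,"rz": 0,"claw": 0.015},
    {"tx": 0.0107,"ty": -0.0894,"tz": 0,"rx": 0,"ry": 0,"rz": 0,"claw": 0.015},
    {"tx": 0.0119,"ty": -0.0993,"tz": 0,"rx": 0,"ry": 0,"rz": 0,"claw": 0.015},
    {"tx": 0.0131,"ty": -0.1092,"tz": 0,"rx": 0,"ry": 0,"rz": 0,"claw": 0.015},
    {"tx": 0.0131,"ty": -0.1092,"tz": 0,"rx": 0,"ry": 0,"rz": 0,"claw": 0.015},
  ],
)

```text
clock: 11.2
eef_pos: [587.4, -99.9, 169.2]
tool_rot: [3.138, -0.001, 1.69]
force: [-0.2, 3.8, 10.9]
width: 25.2
```

```bash
python3 - <<'E'
from h import *
import cv2
print(read_state()['eef_pos'],read_state()['width'])
a=get_image('side')[:,:,::-1];w=get_image('wrist')[:,:,::-1]
cv2.imwrite('pics/s3.png',a)
cv2.imwrite('pics/m3.png',np.hstack([cv2.resize(w[100:,120:520],(400,300)),cv2.resize(a[170:310,300:480],(386,300),interpolation=cv2.INTER_CUBIC)]))
E
```

```text
[587.42145801 -99.87129528 169.20731389] 25.21417679557472
```

View pics/m3.png

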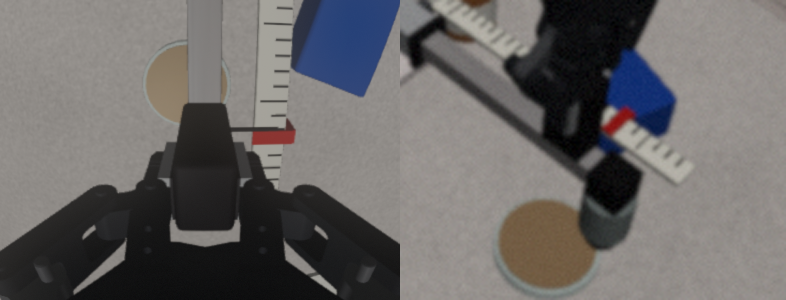

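```bash
python3 - <<'E'
from h import *
import cv2
w=get_image('wrist')[:,:,::-1]
cv2.imwrite('pics/w4.png',cv2.resize(w[200:260,340:430],None,fx=8,fy=8,interpolation=cv2.INTER_CUBIC))
E
```

```text
(no output)
```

View pics/w4.png

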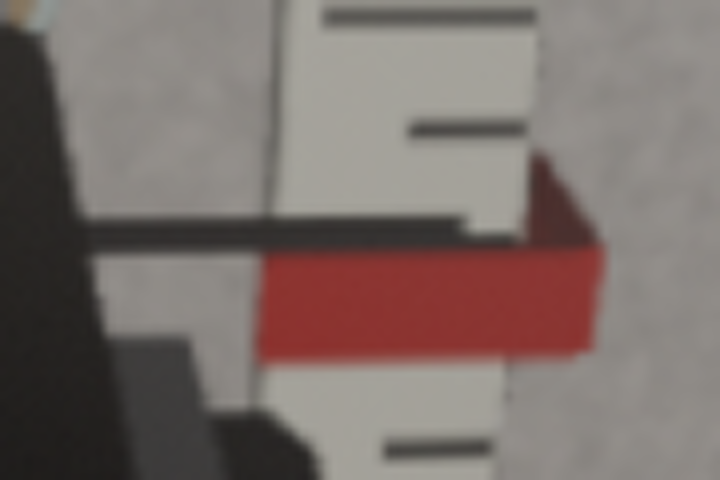

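```bash
python3 - <<'E'
from h import *
c=calibration('wrist');K=c['camera_matrix'];M=R.from_euler('xyz',c['attitude']).as_matrix();o=c['origin']
def f(X,Y,z):
    p=np.array([(X+.5)/8-.5+340-K[0,2],(Y+.5)/8-.5+200-K[1,2]])/K[0,0];t=np.hypot(*p)
    d=M@np.array([np.sin(t)*p[0]/t,-np.sin(t)*p[1]/t,-np.cos(t)]);return o+d*(z-o[2])/d[2]
a=np.radians(-83.2);u=np.array([np.cos(a),np.sin(a),0])
P=f(460,232,136);A=f(430,249,126);B=f(430,358,126);T=f(430,17,124);T2=f(470,130,124)
print(P,A,B,(B-A)@u,((A+B)/2-P)@u,(T2-T)@u)
E
```

```text
[632.89329877 -90.51343039 136.        ] [633.7680223  -96.36389452 126.        ] [ 635.87698551 -106.39363064  126.        ] 10.208891636382175 11.017325644175276 9.917872976947498
```

The wrist camera gives 11.0 mm left to go, which agrees with the 10.9 mm left from the first top-view estimate.

>>> apply_moves(
  increments=[
    {"tx": 0.0006,"ty": -0.0055,"tz": 0,"rx": 0,"ry": 0,"rz": 0,"claw": 0.015},
    {"tx": 0.0013,"ty": -0.0109,"tz": 0,"rx": 0,"ry": 0,"rz": 0,"claw": 0.015},
    {"tx": 0.0013,"ty": -0.0109,"tz": 0,"rx": 0,"ry": 0,"rz": 0,"claw": 0.015},
    {"tx": 0.0013,"ty": -0.0109,"tz": 0,"rx": 0,"ry": 0,"rz": 0,"claw": 0.015},
    {"tx": 0.0013,"ty": -0.0109,"tz": 0,"rx": 0,"ry": 0,"rz": 0,"claw": 0.015},
    {"tx": 0.0013,"ty": -0.0109,"tz": 0,"rx": 0,"ry": 0,"rz": 0,"claw": 0.015},
  ],
)

```text
clock: 11.95
eef_pos: [588.5, -109.1, 169.2]
tool_rot: [3.139, -0.002, 1.691]
force: [-0.7, 4.5, 9.7]
width: 25.3
```

```bash
python3 - <<'E'
from h import *
import cv2
w=get_image('wrist')[:,:,::-1];s=read_state();print(s['eef_pos'],s['width'],s['qd'].round(4))
cv2.imwrite('pics/w5.png',cv2.resize(w[190:260,340:430],None,fx=8,fy=8,interpolation=cv2.INTER_CUBIC))
E
```

```text
[ 588.54089315 -109.04655216  169.2477773 ] 25.42566782006316 [ 0.0001 -0.002   0.0008  0.0017 -0.0006  0.0012 -0.0013]
```

View pics/w5.png

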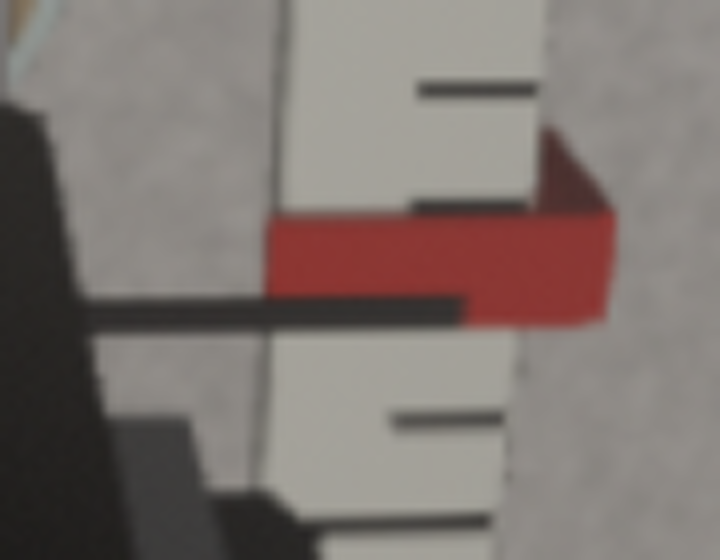

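```bash
python3 - <<'E'
from h import *
c=calibration('wrist');K=c['camera_matrix'];M=R.from_euler('xyz',c['attitude']).as_matrix();o=c['origin']
def f(X,Y,z):
    p=np.array([(X+.5)/8-.5+340-K[0,2],(Y+.5)/8-.5+190-K[1,2]])/K[0,0];t=np.hypot(*p)
    d=M@np.array([np.sin(t)*p[0]/t,-np.sin(t)*p[1]/t,-np.cos(t)]);return o+d*(z-o[2])/d[2]
a=np.radians(-83.2);u=np.array([np.cos(a),np.sin(a),0])
P=f(460,312,136);A=f(430,213,126);B=f(430,326,126)
print((B-A)@u,((A+B)/2-P)@u,read_state()['eef_pos'])
E
```

```text
10.150094959475721 0.5616890719036302 [ 588.54089315 -109.04655216  169.2477773 ]
```

>>> apply_moves(
  increments=[
    {"tx": 0.0001,"ty": -0.001,"tz": 0,"rx": 0,"ry": 0,"rz": 0,"claw": 0.015},
    {"tx": 0.0001,"ty": -0.001,"tz": 0,"rx": 0,"ry": 0,"rz": 0,"claw": 0.015},
    {"tx": 0.0001,"ty": -0.001,"tz": 0,"rx": 0,"ry": 0,"rz": 0,"claw": 0.015},
    {"tx": 0.0001,"ty": -0.001,"tz": 0,"rx": 0,"ry": 0,"rz": 0,"claw": 0.015},
    {"tx": 0.0001,"ty": -0.001,"tz": 0,"rx": 0,"ry": 0,"rz": 0,"claw": 0.015},
  ],
)

```text
clock: 12.5
eef_pos: [588.6, -109.7, 169.2]
tool_rot: [3.139, -0.002, 1.691]
force: [-0.8, 5.0, 10.6]
width: 25.1
```

```bash
python3 - <<'E'
from h import *
s=read_state();print(s['clock'],s['eef_pos'],s['width'],s['force'],abs(s['qd']).max());finish_job()
E
```

```text
12.5 [ 588.60783433 -109.68989494  169.22415037] 25.098528084921487 [-0.77350299  5.03929005 10.55401169] 0.0018834170251773408
the job is handed in; nothing more can be done
```

I wound the clamp wheel to its end stop, squeezed the grip with the button in, and drew the boom out about 120 mm to the red clip. I handed the job in at 12.5 s while still holding the grip. The interface gave no verdict.

- **Wheel:** the knob ended about 30° past a full turn, roughly 6.8 rad. A further 3 mm push moved it only 0.4 mm, so it was at the stop.
- **Button and grip:** the finger opening was 25.1 mm on the 26 mm wide grip, so the button is flush. The force along the boom was about 5 N, which fits the spring, and the arm was still.
- **Pointer:** my last wrist picture put it 0.6 mm short of the clip's centre. The arm's own position reading, set against the first estimates, suggested about 1.7 mm short. I then moved it about 0.6 mm further and took no picture after that. Both estimates are within the 5 mm allowed.
- **Dish, bottle and box:** nothing came near them, and they looked undisturbed in the views where they showed. I did not measure their positions again.

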